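# Back the soldering turntable off one ratchet notch

### The job

The soldering turntable has been clicked one notch too far. With a fingertip, push the ball on the red pawl's lever over and away from the turntable's teeth so that the pawl lifts out and stays up, push one of the upright pins to turn the turntable back by one notch (clockwise seen from above), then push the ball back again so that the pawl drops and sits fully down in that notch. Do it all by pushing with the fingers: pick nothing up, and leave the pot on the turntable and the other things on the bench where they are.

Things in the scene. Friction and masses are not known exactly. Their poses are not given: they have to be found in the camera images.
- indexer: Fixed dark steel base of the turntable, any place and yaw. Origin on the table top under the turntable's upright axis, z up. 'Base' x, y below are this frame's, in mm. The turntable is a disc of radius 100, top face at height 40. A flat foot (16 high) carries the pawl's post and reaches to base x 115, y 128.
- turntable (a joint): Turn of the disc (rad), positive = backward = clockwise from above. Starts within 0.06 of 0, pawl down; one notch back is 0.524 (30 deg), the next gap then centred under the nose. The pawl, when down, stops backward turning after a few degrees; it sits fully down only from about 0.1 rad short of a gap's centre to 0.09 beyond. About 1 N at a pin turns it; it stays where left.
- hub (a point): Centre of the disc's top face, height 40, on the axis. Round the rim (radius 78 to 98) stand 12 yellow saw teeth 30 deg apart, up to height 52, each 14 deg long with a ramp and one upright face; the flat gaps between are 16 deg.
- drive_pin (a point): Top centre of the orange pin, one of four upright pins (others steel) 90 deg apart on the disc, at radius 66, 12 mm diameter, from height 40 up to 86. It turns with the disc; at joint 0 it lies at angle -75 deg from base x (counter-clockwise positive), on the far side from the pawl. Any pin may be pushed.
- pawl (a joint): Angle of the red pawl (rad): 0 = fully down in a gap, 0.96 = fully lifted, at its stop. Weighted over its hinge: pushed beyond about 0.65 it falls on to 0.96 and stays up; brought back below about 0.5 it falls by itself to 0 if a gap is under its nose. Less than 1 N at the ball moves it.
- pawl_hinge (a point): On the pawl's hinge axis, which runs along base y: base (75, 88), height 68. The grey post (top at height 76) is at base y 107. The pawl's arm, 12 mm wide and 80 mm long, points from here to base -x, with the nose at its end (base (0, 88) when down, 26 mm below the axis); lifted, it reaches height 140.
- knob (a point): Centre of the black ball (24 mm diameter) atop the pawl's lever, a 7 mm rod; 70 mm from the hinge axis, swinging in the plane base y = 125. Pawl down: leans 22 deg to base -x (ball at base x 49, height 133). Pawl up: leans 33 deg to base +x (ball at x 113, height 127). Push the ball to base +x to lift the pawl, to base -x to drop it.
- flux_pot: Loose white pot with blue lid, 38 mm diameter, 36 mm high, standing on the middle of the turntable (it turns with it). Origin at the centre of its underside. Not to be knocked or lifted.
- solder_spool: Loose metal spool, 60 mm diameter, 45 mm high, on the bench near the turntable. Origin: centre of underside. Leave alone.
- marker: Loose grey and blue pen, 125 x 13 x 13 mm, along its x axis, lying beside the turntable. Origin: centre of underside. Leave alone.
- flux_bottle: Loose amber bottle with blue cap, 48 mm diameter, 150 mm high. Origin: centre of underside. Leave alone.
- lighter: Loose orange lighter, 80 x 24 x 12 mm. Origin: centre of underside. Leave alone.
- screwdriver: Loose screwdriver with green handle, 170 mm long, lying along its x axis. Leave alone.
- mug: Loose white mug, 76 mm diameter, 90 mm high. Origin: centre of underside. Leave alone.

How it is judged:
By the outcome, as a careful person would: the job done as asked, in the order asked, and still so for the second after the job is handed in, with the robot touching nothing.
It also fails if it takes over 64 s, if anything falls off the work surface, if the arm or the gripper's body presses on something with over 40 N, if the wrist force passes 120 N, or if a joint passes its speed limit or range.

### The arm

A 6-joint arm with a two-finger parallel gripper is mounted at the origin on the work surface. World frame = base frame: x ahead of the robot, y to its left, z up, the work surface at z = 0. Lengths are in m, angles in rad, forces in N, time in s.
With the tool pointing down it reaches from about 0.325 to 0.9 m from the base axis. Payload 3.5 kg.
Tool frame: the origin (TCP) lies midway between the tips of the shut fingers; the grasp point (between the pads) lies 19 mm behind it (r.grip_depth is the distance from the TCP to the grasp point, in m); z points along the fingers, y is the line along which they close (so a half turn about z gives the same grasp; the last joint's range is limited). The gripper opens to 85 mm and grips with 20 to 120 N. Pads are 22 mm wide; open, the fingers measure 114 mm over their backs; the gripper's body (76 mm by 85 mm) begins 54 mm behind the grasp point. The pads swing forward as they close: fully open they stand 13 mm farther back than shut.
Start: joints at [-1.271, 0.276, -0.026, 1.268, 0, 1.467], TCP at [0.245, -0.575, 0.231] pointing down, gripper open.
Joint ranges: [-3.12, 3.12], [-0.85, 1.88], [-1.08, 1.24], [-1.95, 2.15], [-1.57, 1.53], [-3.14, 3.14]. Speed limits (rad/s): [2.57, 2.57, 3.14, 3.14, 3.14, 3.14].

### API

Orientations are given as a unit quaternion [w, x, y, z].
In Python, from workcell import r, inverse_kinematics, telemetry, imaging gives the robot as it stands. The module is installed in compiled form; this text tells all that it offers. Calls block until the motion is done:
- r.goto(position, orientation): joint-space move of the TCP to a pose.
- r.line_to(position, rot=None, rate=0.15): straight line of the TCP; rot=None keeps the orientation; rate is the mean speed in m/s.
- r.goto_joints(angles): joint-space move.
- r.command_gripper(opening, newtons=None): opening from 0.0 (shut) to 1.0 (fully open); newtons is the grip in N (None keeps the last); returns when the fingers have stopped.
- r.hold(seconds).
- inverse_kinematics(position, orientation): joint angles nearest the present ones, or None.
- telemetry.observe(): the state.
- imaging.capture(name): name is "scene" or "top"; returns (picture, depth): 480x640x3 uint8, blue, green, red; 480x640 float32, m along the optical axis (not along the pixel's ray), 0 where there is no reading.
- imaging.camera_info(name): a dict with "fov_y" (degrees; the focal length in pixels is half the picture's height over the tangent of half this angle, whatever the lens; pixels are square), "cx", "cy" (the principal point, pixels), "R" (3x3) and "t" (3): a world point X has camera coordinates R X + t. Camera axes: x right, y down, z forward; pixel columns grow to the right and rows downward; lengths in m; the calibration is good to about 2 mm. A picture is of the moment at which its call begins. camera_info takes no time and is no camera call.
A pose or a line that the arm cannot do raises r.PlanningError and nothing moves.
- r.close_job(): hands the job in; it is judged then, once.
The state is a dict: "time": time; "joint_pos": joint angles; "joint_velocities": joint speeds; "joint_torque": joint torques, N m; "position": TCP position; "tool_rot": TCP orientation; "contact_force": force on the tool from outside, world axes, zero at the start; "ft_torque": the same for the moment, N m; "opening": opening from 0.0 (shut) to 1.0 (fully open); "gripper_force": force on a finger pad.
Only numpy, scipy, OpenCV 4.12 (cv2) and the standard library are available. Lean on these libraries where they do the work, as an engineer would, in place of code of your own. Each camera call takes 0.05 s, during which the arm holds its last target. There are 200 camera calls.

## Working session

There is one attempt and no reset: what is moved stays moved. The work goes in short steps, each a Python script; the robot and the scene stay as the last script left them, time stands still between calls to the robot, and variables do not carry over. Pictures are saved under pics/ and viewed, at most 10 in all, crops included, and the job is handed in when it is done.

```bash
mkdir -p pics
python3 - <<'E'
from workcell import r, telemetry, imaging
import cv2,numpy as np
for n in("scene","top"):
    p,d=imaging.capture(n); cv2.imwrite(f"pics/{n}0.png",p); np.save(f"{n}0.npy",d)
    print(n,imaging.camera_info(n))
s=telemetry.observe(); print(s["time"],s["position"],s["tool_rot"])
E
```

```text
scene {'fov_y': 50.62442607518628, 'cx': 318.45362379623685, 'cy': 242.77868311197906, 'R': array([[ 0.62675028,  0.7788588 ,  0.02372896],
       [ 0.48941609, -0.36977332, -0.78977185],
       [-0.60634642,  0.50660306, -0.61294156]]), 't': array([-0.31651333, -0.19937317,  1.65577441])}
top {'fov_y': 47.2840737389188, 'cx': 323.9789717211324, 'cy': 236.4319219296393, 'R': array([[-0.02680578, -0.99962759, -0.00511094],
       [-0.99122718,  0.02724177, -0.12933124],
       [ 0.1294223 ,  0.00159928, -0.99158828]]), 't': array([-0.02055088,  0.54089139,  1.16938413])}
0.1 [ 0.24475918 -0.57430853  0.2302496 ] [-1.02162001e-03  9.79792360e-01  2.00014692e-01 -1.06729804e-04]
```

View pics/scene0.png

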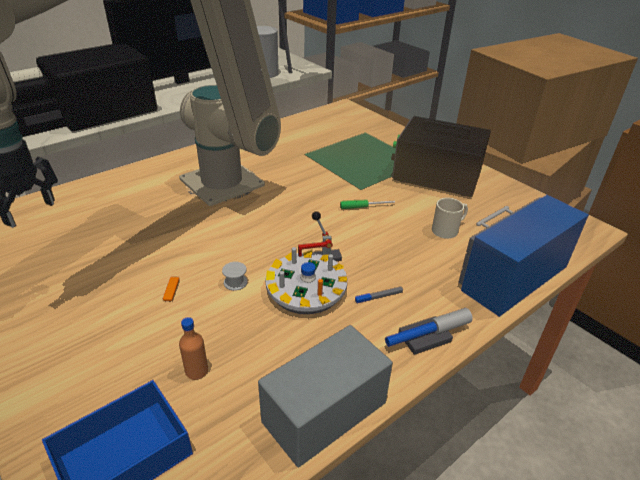

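View pics/top0.png

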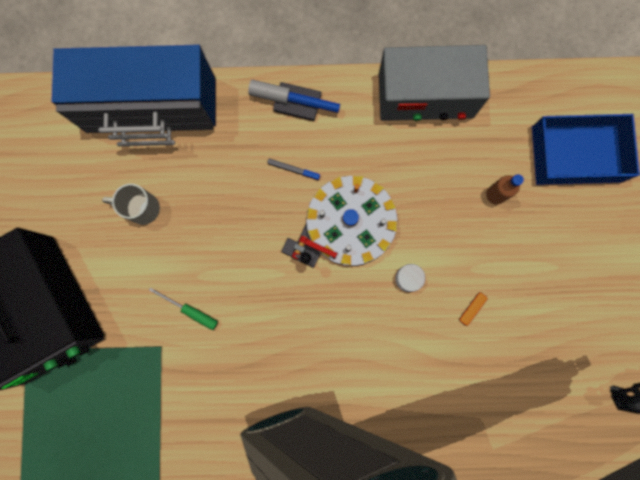

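The scene view shows the turntable at about (307,280), the knob at (316,216), the red pawl at (315,246) and the orange pin at (320,287). In the top view the disc is at (351,220), the knob is near (305,257) and the orange pin near (356,187). I'll measure these next.

```bash
cat > h.py <<'E'
import numpy as np,cv2
from workcell import r, inverse_kinematics, telemetry, imaging
def ray(n,uv):
    c=imaging.camera_info(n); f=240/np.tan(np.radians(c["fov_y"]/2))
    d=c["R"].T@np.array([(uv[0]-c["cx"])/f,(uv[1]-c["cy"])/f,1.]); o=-c["R"].T@c["t"]; return o,d/np.linalg.norm(d)
def onz(n,uv,z):
    o,d=ray(n,uv); return o+d*(z-o[2])/d[2]
def tri(a,b):
    (o1,d1),(o2,d2)=ray("scene",a),ray("top",b)
    s=np.linalg.lstsq(np.c_[d1,-d2],o2-o1,rcond=None)[0]
    p,q=o1+d1*s[0],o2+d2*s[1]; return (p+q)/2,np.linalg.norm(p-q)
def blobs(img,lo,hi,box,amin=6):
    x0,y0,x1,y1=box; h=cv2.cvtColor(img[y0:y1,x0:x1],cv2.COLOR_BGR2HSV)
    m=cv2.inRange(h,np.array(lo),np.array(hi)); n,l,s,c=cv2.connectedComponentsWithStats(m)
    return [(np.round(c[i]+[x0,y0],1),s[i,4]) for i in range(1,n) if s[i,4]>=amin]
E
python3 - <<'E'
from h import *
B={"scene":(255,200,365,320),"top":(275,165,410,275)}
for n in B:
    im=cv2.imread(f"pics/{n}0.png")
    for nm,lo,hi in(("yellow",(20,150,120),(32,255,255)),("orange",(6,150,60),(16,255,230)),("red",(0,150,60),(5,255,255)),("blue",(100,150,60),(125,255,255)),("black",(0,0,0),(180,255,38))):
        b=blobs(im,lo,hi,B[n]); print(n,nm,[(c.tolist(),int(a)) for c,a in b])
        if nm=="yellow":
            P=np.array([onz(n,c,.048)[:2] for c,a in b]); 
            A=np.c_[2*P,np.ones(len(P))]; s=np.linalg.lstsq(A,(P**2).sum(1),rcond=None)[0]
            print("centre",s[:2],"R",np.sqrt(s[2]+s[:2]@s[:2]),len(P))
    x0,y0,x1,y1=B[n]; cv2.imwrite(f"pics/c_{n}.png",cv2.resize(im[y0:y1,x0:x1],None,fx=5,fy=5,interpolation=cv2.INTER_CUBIC)[:600])
a=cv2.imread("pics/c_scene.png");b=cv2.imread("pics/c_top.png")
b=cv2.resize(b,(440,358));a=cv2.resize(a,(360,393));o=np.zeros((393,800,3),np.uint8);o[:358,:440]=b;o[:,440:]=a;cv2.imwrite("pics/c.png",o)
E
```

```text
scene yellow [([307.6, 254.4], 41), ([288.7, 256.3], 43), ([324.2, 257.7], 39), ([276.3, 263.4], 73), ([338.2, 266.4], 48), ([269.9, 275.0], 79), ([342.7, 278.9], 40), ([272.8, 287.7], 78), ([337.1, 290.8], 48), ([285.3, 297.9], 84), ([323.4, 299.4], 58), ([304.3, 302.2], 71)]
centre [ 0.57793101 -0.09871086] R 0.08766480373981729 12
scene orange [([310.5, 243.0], 6), ([329.4, 244.6], 14), ([300.8, 244.6], 10), ([319.7, 286.5], 67)]
scene red [([325.1, 233.6], 8), ([313.3, 245.4], 140)]
scene blue [([308.0, 268.5], 148), ([360.2, 298.4], 51)]
scene black [([316.0, 216.0], 36), ([286.4, 273.6], 11), ([326.1, 280.3], 11), ([301.3, 291.0], 13)]
top yellow [([357.3, 179.4], 61), ([336.5, 182.3], 68), ([376.5, 188.2], 69), ([319.6, 194.6], 68), ([389.3, 204.6], 67), ([311.3, 213.3], 66), ([391.8, 225.3], 63), ([313.7, 234.2], 66), ([383.5, 244.5], 61), ([366.8, 256.8], 60), ([345.8, 259.0], 57)]
centre [ 0.57498357 -0.09636579] R 0.08865769771637992 11
top orange [([356.0, 187.5], 19), ([301.5, 242.5], 11), ([327.4, 248.3], 12), ([296.9, 252.2], 11), ([324.8, 253.0], 13)]
top red [([316.0, 246.0], 196), ([294.0, 255.4], 20)]
top blue [([310.9, 174.3], 68), ([350.3, 217.2], 162)]
top black [([310.4, 248.7], 7), ([305.2, 257.5], 90)]
```

View pics/c.png

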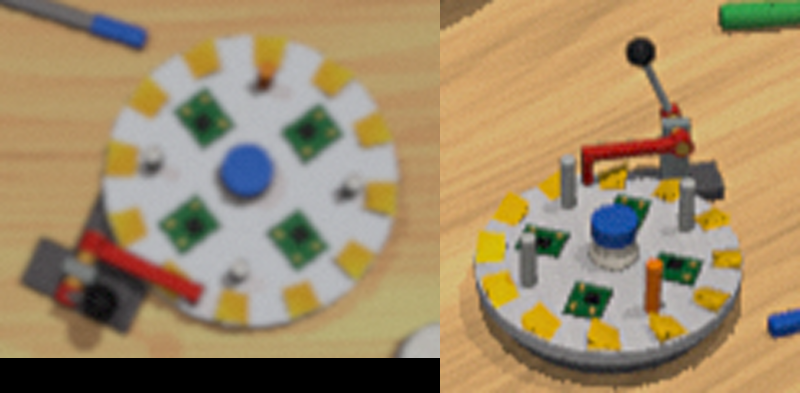

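The crop shows the red arm running from the hinge at upper left to the nose at lower right in the top view. The black ball sits robot-side and the orange pin is on the far side. That fits base +x ≈ world +y. Next I'll work out the yaw and joint angle.

Run:
```python
from h import *
k,e=tri((316,216),(305.2,257.5)); print("knob",k.round(4),e)
l,e=tri((308,268.5),(350.3,217.2)); print("lid",l.round(4),e)
c=np.array([.5765,-.0975])
v=k[:2]-c; yaw=np.arctan2(v[1],v[0])-np.arctan2(125,49); print("r",np.hypot(*v),"exp",np.hypot(49,125),"yaw",yaw)
im=cv2.imread("pics/top0.png"); h=cv2.cvtColor(im,cv2.COLOR_BGR2HSV)
m=cv2.inRange(h,(0,150,60),(5,255,255)); m[:, :298]=0;m[:,345:]=0;m[:225]=0;m[270:]=0
ys,xs=np.nonzero(m); P=np.array([onz("top",p,.071)[:2] for p in zip(xs,ys)])
w=np.linalg.svd(P-P.mean(0))[2][0]; w*=np.sign(w[1]); print("pawl yaw",np.arctan2(w[1],w[0]),P.mean(0))
for n,uv in(("scene",(319.7,286.5)),("top",(356,187.5))):
    p=onz(n,uv,.066)[:2]-c; print("pin",n,np.hypot(*p),np.arctan2(p[1],p[0])-yaw+np.radians(75))
for yw in (yaw,np.arctan2(w[1],w[0])):
  R=np.array([[np.cos(yw),-np.sin(yw)],[np.sin(yw),np.cos(yw)]])
  print("knob base",R.T@v,"pawl mean base",R.T@(P.mean(0)-c),"(exp ~ 37,88)")
  for n,pts in(("scene",[(307.6,254.4),(288.7,256.3),(276.3,263.4),(269.9,275),(272.8,287.7),(285.3,297.9),(304.3,302.2),(323.4,299.4),(337.1,290.8),(342.7,278.9),(338.2,266.4),(324.2,257.7)]),("top",[(357.3,179.4),(336.5,182.3),(376.5,188.2),(319.6,194.6),(389.3,204.6),(311.3,213.3),(391.8,225.3),(313.7,234.2),(383.5,244.5),(366.8,256.8)])):
    q=np.array([R.T@(onz(n,p,.048)[:2]-c) for p in pts]); a=np.arctan2(q[:,1],q[:,0]); print(n,"tooth phase deg",np.degrees(np.angle(np.exp(12j*a).mean())/12))
```

```text
knob [0.4858 0.0035 0.1326] 6.319962759031248e-06
lid [ 0.576  -0.0923  0.0695] 0.0012693092548917632
r 0.13571837857431393 exp 134.2609399639374 yaw 1.1055391925788027
pawl yaw 1.082347149505575 [ 0.51550647 -0.01772469]
pin scene 0.06394589002335907 0.058188897977797804
pin top 0.06522940967758026 0.050746059736942906
knob base [0.04953191 0.12635691] pawl mean base [0.04393078 0.0903017 ] (exp ~ 37,88)
scene tooth phase deg -14.143514956232295
top tooth phase deg -13.383446749042822
knob base [0.04658838 0.12747157] pawl mean base [0.04182488 0.09129617] (exp ~ 37,88)
scene tooth phase deg -12.81470876985073
top tooth phase deg -12.054640562661262
```

```bash
cat >> h.py <<'E'
C=np.array([.5765,-.0975]); YAW=1.10
Rb=np.array([[np.cos(YAW),-np.sin(YAW)],[np.sin(YAW),np.cos(YAW)]])
def W(x,y,z): return np.r_[C+Rb@np.array([x,y])/1000,z/1000]
Q=np.array([0,np.cos(YAW/2),np.sin(YAW/2),0])
def snap(tag):
    for n in("scene","top"):
        p,d=imaging.capture(n); cv2.imwrite(f"pics/{n}{tag}.png",p)
def st():
    s=telemetry.observe(); print("t",round(s["time"],2),s["position"].round(4),"F",np.round(s["contact_force"],2))
E
python3 - <<'E'
from h import *
for p in((16,126,210),(16,126,122),(86,126,122),(48,-64,130),(48,-64,60),(0,-64,60),(145,126,122),(75,126,122)): print(p,W(*p).round(3),np.round(inverse_kinematics(W(*p),Q),2))
r.command_gripper(0.0); st()
r.goto(W(16,126,210),Q); st()
r.line_to(W(16,126,122)); st()
r.line_to(W(86,126,122),rate=.05); st()
r.line_to(W(70,126,122),rate=.1); snap(1); st()
E
```

```text
(16, 126, 210) [ 0.471 -0.026  0.21 ] [-0.19  0.02 -0.38  1.18  0.    1.85]
(16, 126, 122) [ 0.471 -0.026  0.122] [-0.19  0.1  -0.49  0.98  0.    1.85]
(86, 126, 122) [0.503 0.036 0.122] [-0.06  0.15 -0.43  0.99  0.    1.99]
(48, -64, 130) [ 0.655 -0.084  0.13 ] [-0.22  0.4  -0.07  1.1   0.    1.82]
(48, -64, 60) [ 0.655 -0.084  0.06 ] [-0.22  0.46 -0.14  0.97  0.    1.82]
(0, -64, 60) [ 0.634 -0.127  0.06 ] [-0.3   0.44 -0.17  0.95  0.    1.74]
(145, 126, 122) [0.53  0.089 0.122] [ 0.05  0.21 -0.36  1.    0.    2.09]
(75, 126, 122) [0.498 0.026 0.122] [-0.08  0.14 -0.44  0.99  0.    1.97]
t 0.87 [ 0.245  -0.575   0.2313] F [0.02 0.54 0.21]
t 3.0 [ 0.4718 -0.0268  0.2101] F [-0.35 -0.31  0.19]
t 3.73 [ 0.4721 -0.0264  0.1225] F [0.21 0.11 0.75]
t 5.28 [0.5031 0.0361 0.122 ] F [ 1.11 -0.58 -0.09]
t 5.69 [0.496  0.0219 0.1221] F [ 0.17  0.71 -0.06]
```

Run:
```python
import cv2,numpy as np
a=cv2.imread("pics/scene1.png")[170:330,240:400];b=cv2.imread("pics/top1.png")[160:320,250:410]
cv2.imwrite("pics/c1.png",cv2.resize(np.hstack([a,b]),(800,400),interpolation=cv2.INTER_CUBIC))
```

```text
(no output)
```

View pics/c1.png

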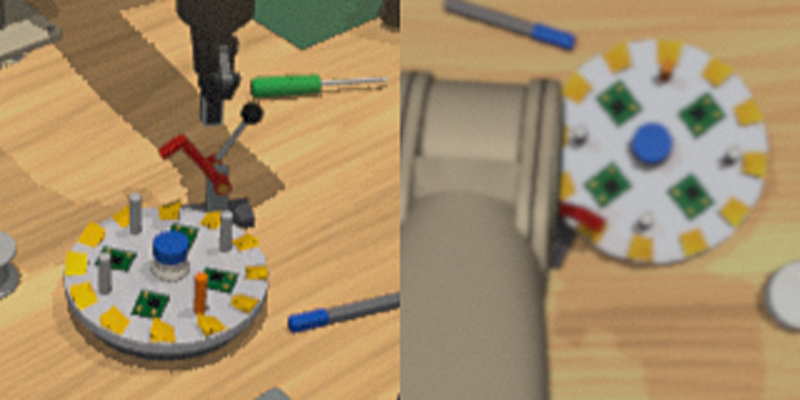

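The pawl is lifted and stays up, with the ball leaning away at crop (252,113). Now I'll push the orange pin.

Run:
```python
from h import *
r.line_to(W(66,126,200),rate=.2)
r.goto(W(50,-64,180),Q); st()
r.line_to(W(50,-64,61)); st()
r.line_to(W(2,-64,61),rate=.04); st()
r.line_to(W(14,-64,61),rate=.1)
r.line_to(W(14,-64,180),rate=.25); st()
r.goto(W(-10,126,220),Q); snap(2); st()
for n,B in(("scene",(255,200,365,320)),("top",(275,165,410,275))):
    im=cv2.imread(f"pics/{n}2.png")
    for nm,lo,hi in(("orange",(6,150,60),(16,255,230)),("yellow",(20,150,120),(32,255,255)),("blue",(100,150,60),(125,255,255))):
        b=blobs(im,lo,hi,B,12)
        if nm=="yellow":
            q=np.array([Rb.T@(onz(n,c,.048)[:2]-C) for c,a in b if a>30]);ph=np.angle(np.exp(12j*np.arctan2(q[:,1],q[:,0])).mean())/12; print(n,"phase",np.degrees(ph))
        else:
          for c,a in b:
            p=Rb.T@(onz(n,c,.066)[:2]-C); print(n,nm,c,a,np.hypot(*p).round(4),"joint",round(-np.arctan2(p[1],p[0])-np.radians(75),3))
a=cv2.imread("pics/scene2.png")[170:330,240:400];b=cv2.imread("pics/top2.png")[160:320,250:410]
cv2.imwrite("pics/c2.png",cv2.resize(np.hstack([a,b]),(800,400),interpolation=cv2.INTER_CUBIC))
```

```text
t 7.03 [ 0.6544 -0.0812  0.1785] F [ 0.05 -0.07  0.26]
t 7.97 [ 0.657  -0.082   0.0623] F [ 0.02 -0.62  0.92]
t 9.32 [ 0.6344 -0.1247  0.0609] F [0.3  0.51 0.2 ]
t 10.21 [ 0.6397 -0.114   0.18  ] F [-1.32 -0.57 -0.39]
t 11.11 [ 0.4612 -0.0498  0.2196] F [ 1.28 -0.23 -0.48]
scene orange [329.  245.1] 13 0.1156 joint -2.162
scene orange [304.5 289.1] 63 0.0648 joint 0.507
scene phase 14.455392392522825
scene blue [307.7 269.3] 139 0.0061 joint -2.024
scene blue [360.1 298.5] 52 0.1544 joint -0.46
top orange [371.3 194.2] 15 0.0647 joint 0.507
top phase -14.802068108578782
top blue [310.9 174.2] 67 0.13 joint -0.942
```

View pics/c2.png

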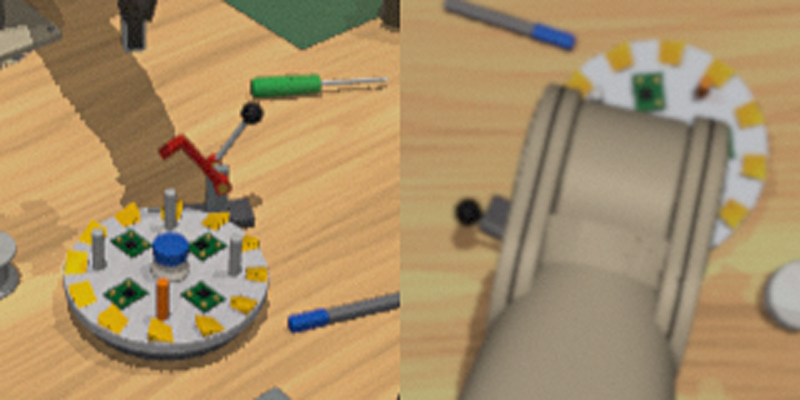

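The crop shows the disc turned one notch: the orange pin is at joint ≈0.507 in both views, and the pot is in place. Now I'll push the ball back.

Run:
```python
from h import *
r.goto(W(150,126,215),Q)
r.line_to(W(150,126,122)); st()
r.line_to(W(86,126,122),rate=.05); st()
r.line_to(W(125,126,122),rate=.15)
r.line_to(W(150,126,215),rate=.2)
r.goto([.3,-.45,.25],Q); r.hold(.5); snap(3); st()
B={"scene":(255,200,365,320),"top":(275,165,410,275)}; im={n:cv2.imread(f"pics/{n}3.png") for n in B}
k={n:max(blobs(im[n],(0,0,0),(180,255,38),(290,200,340,230) if n=="scene" else (275,235,330,275)),key=lambda t:t[1])[0] for n in B}
p,e=tri(k["scene"],k["top"]); print(k,"knob",p.round(4),e,"base",Rb.T@(p[:2]-C))
for n in B:
    for c,a in blobs(im[n],(6,150,60),(16,255,230),B[n],12):
        p=Rb.T@(onz(n,c,.066)[:2]-C); print(n,c,a,np.hypot(*p).round(4),"joint",round(-np.arctan2(p[1],p[0])-np.radians(75),3))
a=im["scene"][170:330,240:400];b=im["top"][160:320,250:410]
cv2.imwrite("pics/c3.png",cv2.resize(np.hstack([a,b]),(800,400),interpolation=cv2.INTER_CUBIC))
```

```text
t 12.56 [0.5329 0.0928 0.1228] F [ 0.58 -0.91  0.4 ]
t 13.99 [0.5034 0.0365 0.122 ] F [-0.04  0.   -0.26]
t 17.76 [ 0.3  -0.45  0.25] F [ 0.48 -0.71  0.07]
{'scene': array([316. , 215.9]), 'top': array([305.3, 257.4])} knob [0.486  0.0033 0.1331] 7.614317495590581e-05 base [0.04873575 0.12638763]
scene [329.2 244.4] 18 0.1184 joint -2.17
scene [304.5 289. ] 64 0.0645 joint 0.507
top [371.5 194. ] 17 0.0653 joint 0.508
top [301.8 242.8] 12 0.122 joint -2.228
top [327.5 248.3] 13 0.0863 joint -2.653
top [296.7 252.2] 12 0.1414 joint -2.32
```

View pics/c3.png

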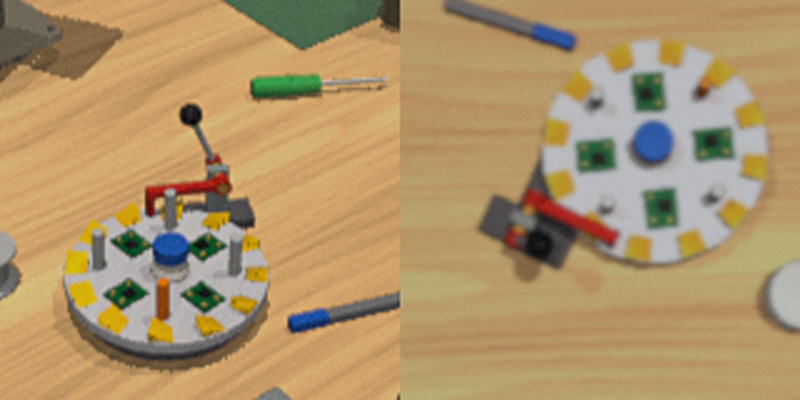

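The ball is back exactly where it was at the start (316,216), at base x 49 and height 133. The pawl is fully down, the disc is at about 0.51, and the pot and the other things are where they were.

```bash
python3 -c "
from workcell import r
print(r.close_job())"
```

```text
the job is handed in; nothing more can be done
None
```

The job is handed in: the pawl was lifted, the turntable turned back one notch (about 0.51 rad measured), and the pawl dropped fully down into that gap, with the pot and other things undisturbed and about 18 s of the 64 s used.

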